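# Find the tin that rattles and hold it out over the tray

### The job

In one of the three shut tins in the wooden rack the punch head has come loose. Lift a tin clear and rock it briskly end for end, a good 20 degrees each way for at least four strokes, to feel whether it rattles; put each quiet tin gently back down in its own pocket and try the next. Hold the one that rattles out over the middle of the black tray, level, lid up, lengthwise along the tray and about ten centimetres up, ready to be opened there; finish while still holding it steady in the gripper, with the jar and glasses undisturbed.

Things in the scene. Friction and masses are not known exactly. Their poses are not given: they have to be found in the camera images.
- tin_1: shut flat aluminium tin, one of three alike: 98 mm long (x), 46 mm wide (y; 47 over the lid's rolled edge), 34 mm high; origin at the centre of its underside, z up through the lid; steel clasp on the -x end, hinge on the +x end. At the start it sits in a rack pocket, its upper 22 mm above the rack's top; grip it across the 46 mm from above
- tin_2: another of the three tins, outwardly the same as tin_1 (size, origin, axes). Each tin weighs between 0.17 and 0.34 kg, differently each time, so weight does not tell them apart. In each lies a 140 g steel punch head, in a bed in the middle: stuck fast in two tins, loose in the third (any of them)
- tin_3: another of the three tins, outwardly the same as tin_1. The loose punch head slides along its tin's x, 24 mm either side of the middle, and knocks at the ends; it moves once the tin is tipped lengthwise by about 7 degrees or jerked harder than 1.2 m/s2, and stays where it went while level, which shifts the balance: about 0.065 N m from end to end
- inside_1 (a joint): how far the punch head hidden in tin_1 has slid from its bed along that tin's x (m): 0 at the start in every tin, up to +0.024 at the hinge end and -0.024 at the clasp end if it is loose, stays 0 if stuck; cannot be seen from outside
- inside_2 (a joint): how far the punch head hidden in tin_2 has slid from its bed along that tin's x (m): 0 at the start in every tin, up to +0.024 at the hinge end and -0.024 at the clasp end if it is loose, stays 0 if stuck; cannot be seen from outside
- inside_3 (a joint): how far the punch head hidden in tin_3 has slid from its bed along that tin's x (m): 0 at the start in every tin, up to +0.024 at the hinge end and -0.024 at the clasp end if it is loose, stays 0 if stuck; cannot be seen from outside
- rack: wooden rack, fixed to the bench, 126 mm (x) by 272 mm (y), 18 mm high; origin under its centre, z up. Three rectangular pockets in its top, 104 mm (x) by 52 mm (y) and 12 mm deep (floor 6 mm above the bench), at y = +88, 0 and -88 mm, x = 0; a seated tin's x axis lies along the rack's x
- tray: black velvet-lined presentation tray, fixed, 110 mm (x) by 180 mm (y), rim 22 mm high, lining 17 mm high; origin under its centre, its length runs along its y
- flux_jar: white plastic jar with a purple cap, 58 mm wide, 83 mm high, standing on the bench; origin under its centre; leave alone
- small_tumbler: small empty glass tumbler, 41 mm wide, 47 mm high, standing on the bench; origin under its centre; leave alone
- gold_glass: small glass with brass-coloured scrap rings, 44 mm wide, 39 mm high, standing on the bench; origin under its centre; leave alone

How it is judged:
On the way, in this order (a step that is already met when the one before it is completed fails the run):
1. the loose punch head of a tin lifted clear of the rack has slid to the tin's hinge end (over 12 mm from its bed) (((z of tin_1 in the frame of rack above 0.04 m and value of joint inside_1 above 0.012 m) or (z of tin_2 in the frame of rack above 0.04 m and value of joint inside_2 above 0.012 m) or (z of tin_3 in the frame of rack above 0.04 m and value of joint inside_3 above 0.012 m))).
2. it has then slid to the clasp end (over 12 mm from its bed), the tin still lifted: it rattles (((z of tin_1 in the frame of rack above 0.04 m and value of joint inside_1 below -0.012 m) or (z of tin_2 in the frame of rack above 0.04 m and value of joint inside_2 below -0.012 m) or (z of tin_3 in the frame of rack above 0.04 m and value of joint inside_3 below -0.012 m))).
At the end, for the whole second after the job is handed in: the tin whose punch head is loose (off its bed) is held still over the tray: within 40 mm of its middle, underside 60-170 mm above the bench, level within 8 degrees, along the tray's length within 11 degrees; both other tins let go, flat in their own pockets, within 10 mm of their start (((horizontal distance between tin_1 and tray below 0.04 m and z of tin_1 in the frame of tray between 0.06 and 0.17 m and angle between tin_1's own z axis and vertical below 0.15 rad and angle between the x axis of tin_1 and the y axis of tray, either way round below 0.2 rad and linear speed of tin_1 below 0.02 m/s and contact force between tin_1 and the fingers above 2 N and (value of joint inside_1 above 0.0015 m or value of joint inside_1 below -0.0015 m) and distance of each of tin_2, tin_3 from where it was at the start of the episode below 0.01 m and angle between each of tin_2, tin_3's own z axis and vertical below 0.06 rad and linear speed of each of tin_2, tin_3 below 0.01 m/s and contact force between each of tin_2, tin_3 and the fingers below 0.1 N) or (horizontal distance between tin_2 and tray below 0.04 m and z of tin_2 in the frame of tray between 0.06 and 0.17 m and angle between tin_2's own z axis and vertical below 0.15 rad and angle between the x axis of tin_2 and the y axis of tray, either way round below 0.2 rad and linear speed of tin_2 below 0.02 m/s and contact force between tin_2 and the fingers above 2 N and (value of joint inside_2 above 0.0015 m or value of joint inside_2 below -0.0015 m) and distance of each of tin_1, tin_3 from where it was at the start of the episode below 0.01 m and angle between each of tin_1, tin_3's own z axis and vertical below 0.06 rad and linear speed of each of tin_1, tin_3 below 0.01 m/s and contact force between each of tin_1, tin_3 and the fingers below 0.1 N) or (horizontal distance between tin_3 and tray below 0.04 m and z of tin_3 in the frame of tray between 0.06 and 0.17 m and angle between tin_3's own z axis and vertical below 0.15 rad and angle between the x axis of tin_3 and the y axis of tray, either way round below 0.2 rad and linear speed of tin_3 below 0.02 m/s and contact force between tin_3 and the fingers above 2 N and (value of joint inside_3 above 0.0015 m or value of joint inside_3 below -0.0015 m) and distance of each of tin_1, tin_2 from where it was at the start of the episode below 0.01 m and angle between each of tin_1, tin_2's own z axis and vertical below 0.06 rad and linear speed of each of tin_1, tin_2 below 0.01 m/s and contact force between each of tin_1, tin_2 and the fingers below 0.1 N))); the arm keeps its last pose, push and grip.
It fails at once if the flux jar or one of the small glasses is pushed more than 20 mm or tipped (distance of any of flux_jar, small_tumbler, gold_glass from where it was at the start of the episode above 0.02 m or angle between any of flux_jar, small_tumbler, gold_glass's own z axis and vertical above 0.25 rad).
It fails at once if a tin is dropped or thrown (faster than 1.2 m/s) (linear speed of any of tin_1, tin_2, tin_3 above 1.2 m/s).
It also fails if it takes over 72 s, if anything falls off the work surface, if the arm or the gripper's body presses on something with over 40 N, if the wrist force passes 120 N, or if a joint passes its speed limit or range.

### The arm

A 7-joint arm with a two-finger parallel gripper is mounted at the origin on a cart in front of the work surface, level with it; the furniture and walls round the work are solid. World frame = base frame: x ahead of the robot, y to its left, z up, the work surface at z = 0. Lengths are in m, angles in rad, forces in N, time in s.
With the tool pointing down it reaches from about 0.35 to 0.9 m from the base axis. Payload 19.9 kg.
Tool frame: the origin (TCP) lies between the finger pads; the fingertips stand 19 mm ahead of it and the grasp point (between the pads) is the TCP; z points along the fingers, y is the line along which they close (so a half turn about z gives the same grasp; the last joint's range is limited). The gripper opens to 94 mm and grips with 3 to 60 N. Pads are 16 mm wide; open, the fingers measure 119 mm over their backs; the gripper's body (75 mm by 177 mm) begins 78 mm behind the grasp point.
Start: joints at [-1.234, 0.417, -0.01, 1.614, 0.005, 1.111, -0.053], TCP at [0.231, 0.581, 0.224] pointing down, gripper open.
Joint ranges: [-2.81, 2.81], [-0.39, 2.02], [-1.27, 1.25], [0.06, 2.57], [-1.19, 4.33], [0.19, 2], [-2.82, 2.82]. Speed limits (rad/s): [1.89, 1.89, 2.39, 2.39, 3.01, 3.01, 3.01].

### API

Orientations are given as a 3x3 rotation matrix whose columns are the frame's x, y, z axes.
In Python, from rig import robot gives the robot as it stands. Calls block until the motion is done:
- robot.move_ptp(position, orientation): joint-space move of the TCP to a pose.
- robot.move_linear(position, velocity=0.15, frame=None, threshold=None): straight line of the TCP; frame=None keeps the orientation; velocity is the mean speed in m/s. With threshold (N) it stops when the force on the tool has changed by that much, and returns True; else False.
- robot.goto_joints(angles): joint-space move.
- robot.gripper_to(opening): finger opening in m; the grip force is fixed at half the most; returns when the fingers have stopped.
- robot.pause(seconds).
- robot.ik(position, orientation): joint angles nearest the present ones, or None.
- robot.get_state(): the state.
- robot.grab_frame(name): name is "scene" or "top" or "wrist"; returns the picture (384x512x3 uint8, red, green, blue); there is no depth.
- robot.camera_info(name): a dict with "fx", "fy", "cx", "cy" (pixels), "rvec" (rotation vector, rad) and "tvec" (3), from world to camera coordinates, as OpenCV has them. Camera axes: x right, y down, z forward; pixel columns grow to the right and rows downward; lengths in m; the calibration is good to about 2 mm. The wrist camera is an equidistant fisheye: a pixel r from the principal point sees the ray r / f radians off the axis. A picture is of the moment at which its call begins: read the wrist's pose just before it. camera_info takes no time and is no camera call; for the wrist camera it gives the pose at the moment of the call.
A pose or a line that the arm cannot do raises robot.PlanningError and nothing moves.
- robot.sign_off(): hands the job in; it is judged then, once.
The state is a dict: "time": time; "qpos": joint angles; "joint_vel": joint speeds; "effort": joint torques, N m; "ee_pos": TCP position; "tool_rot": TCP orientation; "force": force on the tool from outside, world axes, zero at the start; "moment": the same for the moment, N m; "opening": finger opening in m; "grasp_force": force on a finger pad.
Only numpy, scipy, OpenCV 4.12 (cv2) and the standard library are available. Lean on these libraries where they do the work, as an engineer would, in place of code of your own. Each camera call takes 0.05 s, during which the arm holds its last target. There are 200 camera calls.

## Working session

There is one attempt and no reset: what is moved stays moved. The work goes in short steps, each a Python script; the robot and the scene stay as the last script left them, time stands still between calls to the robot, and variables do not carry over. Pictures are saved under pics/ and viewed, at most 10 in all, crops included, and the job is handed in when it is done.

```bash
mkdir -p pics; ls
python3 - <<'E'
from rig import robot
import cv2
for n in("top","scene"):
    im=robot.grab_frame(n); cv2.imwrite(f"pics/{n}0.png",im[:,:,::-1]); print(n,robot.camera_info(n))
s=robot.get_state();print(s['time'],s['force'],s['moment'],s['opening'],s['tool_rot'])
E
```

```text
pics
top {'fx': 378.6458840252232, 'fy': 378.6458840252232, 'cx': 261.9214609835409, 'cy': 192.14170740664582, 'rvec': array([ 2.13783731, -2.13987204,  0.18818911]), 'tvec': array([-0.05054577,  0.56960935,  0.86588799])}
scene {'fx': 479.48398552257396, 'fy': 479.48398552257396, 'cx': 262.2746755985373, 'cy': 193.57363047853042, 'rvec': array([ 2.04471818, -0.76149032,  0.42103897]), 'tvec': array([-0.43512906,  0.21467805,  1.01033454])}
0.1 [-0.85172474 -0.95873354  1.07981503] [-0.00930776  0.03284848  0.01901592] 0.09437057547102286 [[-9.29475099e-01  3.68884742e-01 -2.96483596e-04]
 [ 3.68884849e-01  9.29474554e-01 -1.01118953e-03]
 [-9.74384293e-05 -1.04924379e-03 -9.99999445e-01]]
```

View pics/top0.png

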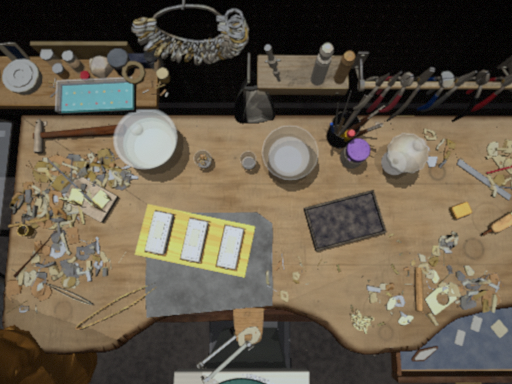

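View pics/scene0.png

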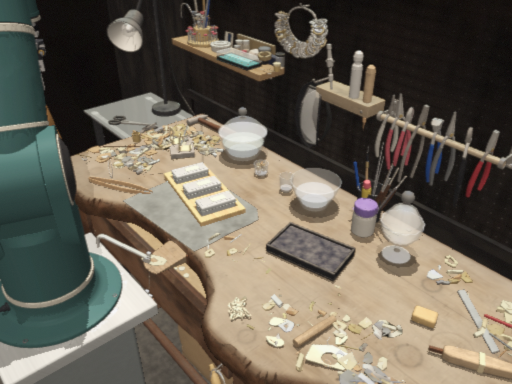

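Top view: yellow rack at about (195,240) with three light tins at (158,232), (194,240) and (230,247). The black tray is at (344,220), the purple-capped jar at (357,150), and the glasses at (204,160) and (249,161). The scene view agrees. Next I'll segment and cast rays.

```bash
cat > h.py <<'E'
import numpy as np, cv2
from rig import robot
def ray(name,px,z,ci=None):
    c=ci or robot.camera_info(name); R=cv2.Rodrigues(c['rvec'])[0]; o=-R.T@c['tvec']
    px=np.atleast_2d(px).astype(float)
    d=np.c_[(px[:,0]-c['cx'])/c['fx'],(px[:,1]-c['cy'])/c['fy'],np.ones(len(px))]
    if name=="wrist":
        r=np.hypot(d[:,0],d[:,1]); s=np.where(r>1e-9,np.sin(r)/np.maximum(r,1e-9),1); d=np.c_[d[:,0]*s,d[:,1]*s,np.cos(r)]
    d=d@R; return o+d*((z-o[2])/d[:,2])[:,None]
def rects(name,mask,z,amin,ci=None):
    out=[]
    for c in cv2.findContours(mask.astype(np.uint8),cv2.RETR_EXTERNAL,cv2.CHAIN_APPROX_NONE)[0]:
        if cv2.contourArea(c)<amin: continue
        P=ray(name,c[:,0],z,ci)[:,:2]
        (m,(w,h),a)=cv2.minAreaRect((P*1000).astype(np.float32))
        if w<h: w,h,a=h,w,a+90
        out.append((np.array(m)/1000,w,h,(a+90)%180-90))   # a: direction of long side, deg from world x
    return out
E
python3 - <<'E'
from h import *
im=cv2.imread("pics/top0.png"); hsv=cv2.cvtColor(im,cv2.COLOR_BGR2HSV)
for p in [(245,243),(158,232),(344,220),(320,240),(300,200),(356,150),(200,290)]: print(p,hsv[p[1],p[0]])
H,S,V=cv2.split(hsv)
roi=np.zeros(H.shape,bool); roi[195:285,130:265]=1
y=(H>18)&(H<35)&(S>110)&(V>120)&roi
w=(S<60)&(V>140)&roi
d=(V<75)&(S<120); r2=np.zeros_like(roi); r2[185:260,295:395]=1
k=np.ones((3,3),np.uint8)
print("rack",rects("top",y|w,0.018,500))
print("tins",rects("top",w,0.034,150))
print("tray",rects("top",cv2.morphologyEx((d&r2).astype(np.uint8),cv2.MORPH_CLOSE,k),0.022,800))
for n,p,z in[("jar",(357,150),.083),("gold",(204,160),.03),("tumb",(249,161),.03)]:print(n,ray("top",p,z))
cv2.imwrite("pics/m.png",cv2.resize(im[180:290,120:400],None,fx=2.8,fy=2.8,interpolation=cv2.INTER_CUBIC))
c=robot.camera_info("wrist");print(c)
E
```

```text
(245, 243) [ 26 119 205]
(158, 232) [ 45  15 208]
(344, 220) [ 5 19 79]
(320, 240) [ 6 17 75]
(300, 200) [ 17  97 152]
(356, 150) [134 102 182]
(200, 290) [ 45   4 114]
rack [(array([0.45695435, 0.11171231]), 273.1209716796875, 128.23031616210938, 78.26499938964844)]
tins [(array([0.439207  , 0.02641877]), 100.94930267333984, 45.563568115234375, -11.642501831054688), (array([0.45593881, 0.11295982]), 101.09646606445312, 44.91402816772461, -11.284797668457031), (array([0.47487729, 0.19844232]), 100.49249267578125, 44.64984130859375, -11.450111389160156)]
tray [(array([ 0.50323694, -0.25340414]), 179.82025146484375, 108.68145751953125, -75.32610988616943)]
jar [[ 0.66478481 -0.2760846   0.083     ]]
gold [[0.65378025 0.09296152 0.03      ]]
tumb [[ 0.65128604 -0.01916463  0.03      ]]
{'fx': 297.3186396354542, 'fy': 297.3186396354542, 'cx': 255.5913203113237, 'cy': 190.57392641274518, 'rvec': array([-2.41151825, -1.63811027, -0.21453066]), 'tvec': array([-0.62399689, -0.02870639,  0.3923272 ])}
```

View pics/m.png

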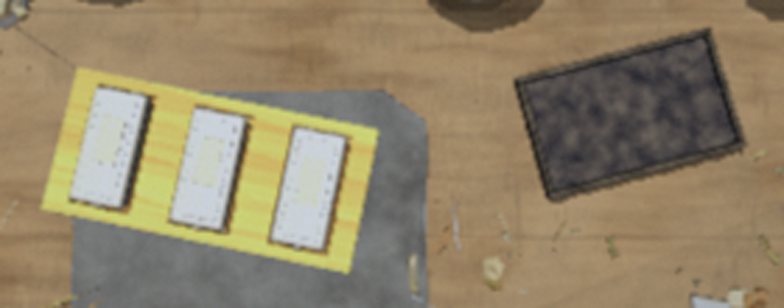

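Sizes match the specification: rack 273x128 mm, tins 101x45 mm, tray 180x109 mm, and an 88 mm pitch. Next I check that the arm can reach the tilted poses, then move above the first tin.

```bash
cat >> h.py <<'E'
from scipy.spatial.transform import Rotation as Ro
YAW=np.radians(-11.6)
TINS=[np.array([.4749,.1984]),np.array([.4565,.1123]),np.array([.4392,.0264])]
TRAY=np.array([.5032,-.2534]); TYAW=np.radians(-75.3)
def rot(yaw,tilt=0): # tool down, tool x at yaw; tilt about tool y
    return (Ro.from_euler('z',yaw)*Ro.from_euler('x',np.pi)*Ro.from_euler('y',tilt)).as_matrix()
def P(c,z): return np.array([c[0],c[1],z])
def sense(n=12,dt=.04):
    M=[];F=[]
    for _ in range(n):
        robot.pause(dt); s=robot.get_state(); M.append(s['moment']);F.append(s['force'])
    return np.mean(F,0),np.mean(M,0),np.std(M,0)/np.sqrt(n)
E
python3 - <<'E'
from h import *
for k in (0,np.pi):
  for c in TINS:
    print([None if (q:=robot.ik(P(c,z),rot(YAW+k,t))) is None else np.round(q,2) for t,z in((0,.041),(0,.18),(.42,.18),(-.42,.18))])
  for k2 in(0,np.pi): print("tray",robot.ik(P(TRAY,.14),rot(TYAW+k2)))
E
```

```text
[array([-0.93,  0.56,  0.59,  2.03, -0.49,  0.69, -1.8 ]), array([-1.01,  0.32,  0.66,  1.95, -0.24,  0.95, -2.  ]), array([-1.07,  0.14,  0.47,  2.19,  0.45,  0.58, -2.75]), array([-0.82,  0.58,  0.68,  1.7 , -0.5 ,  1.43, -1.74])]
[array([-0.83,  0.51,  0.63,  2.14, -0.5 ,  0.64, -1.62]), array([-0.91,  0.23,  0.69,  2.05, -0.18,  0.92, -1.9 ]), array([-0.74,  0.03,  0.27,  2.31,  0.51,  0.53, -2.66]), array([-0.74,  0.52,  0.72,  1.79, -0.43,  1.4 , -1.62])]
[array([-0.77,  0.5 ,  0.76,  2.21, -0.6 ,  0.64, -1.34]), array([-0.8 ,  0.17,  0.74,  2.12, -0.15,  0.9 , -1.75]), array([-0.45, -0.06,  0.19,  2.38,  0.44,  0.47, -2.4 ]), array([-0.66,  0.5 ,  0.78,  1.85, -0.38,  1.38, -1.48])]
tray [-0.37065677  0.66178438  1.08339217  1.87148621 -0.68232013  1.03730225
 -1.88467529]
tray [-0.28334658  0.57605521  0.92965385  1.86934546 -0.55398898  0.97875387
  1.14919137]
[array([-0.58,  0.49,  0.16,  2.02, -0.12,  0.64,  1.02]), array([-0.62,  0.27,  0.19,  1.94, -0.06,  0.94,  0.97]), array([-0.45,  0.49,  0.17,  1.68, -0.28,  1.36,  1.19]), array([-0.9 ,  0.14,  0.27,  2.19,  0.5 ,  0.59,  0.35])]
[array([-0.5 ,  0.44,  0.23,  2.13, -0.17,  0.59,  1.22]), array([-0.6 ,  0.2 ,  0.33,  2.04, -0.08,  0.91,  1.14]), array([-0.41,  0.44,  0.27,  1.78, -0.26,  1.35,  1.34]), array([-0.83,  0.02,  0.36,  2.31,  0.51,  0.53,  0.49])]
[array([-0.4 ,  0.4 ,  0.32,  2.2 , -0.23,  0.56,  1.45]), array([-0.57,  0.15,  0.47,  2.11, -0.09,  0.9 ,  1.33]), array([-0.36,  0.41,  0.38,  1.84, -0.23,  1.34,  1.49]), array([-0.8 , -0.08,  0.52,  2.39,  0.5 ,  0.49,  0.69])]
tray [-0.37065677  0.66178438  1.08339217  1.87148621 -0.68232013  1.03730225
 -1.88467529]
tray [-0.28334658  0.57605521  0.92965385  1.86934546 -0.55398898  0.97875387
  1.14919137]
```

Run:
```python
from h import *
robot.move_ptp(P(TINS[0],.18),rot(YAW+np.pi))
ci=robot.camera_info("wrist"); im=robot.grab_frame("wrist")[:,:,::-1].copy(); cv2.imwrite("pics/w1.png",im)
hsv=cv2.cvtColor(im,cv2.COLOR_BGR2HSV)
w=(hsv[...,1]<60)&(hsv[...,2]>150)
for r in rects("wrist",w,.040,800,ci): print(r)
s=robot.get_state(); print(s['time'],s['ee_pos']); print(sense())
```

```text
(array([0.69050653, 0.24128616]), 165.44515991210938, 55.71696853637695, 78.48360443115234)
(array([0.49520786, 0.19469489]), 53.68248748779297, 44.51088333129883, -11.511306762695312)
(array([0.55721259, 0.35773578]), 124.07684326171875, 82.16004943847656, 34.48540115356445)
(array([0.45789935, 0.11497645]), 91.88232421875, 47.37242126464844, -10.839210510253906)
(array([0.43857925, 0.02842626]), 98.68692016601562, 45.44773864746094, -11.391769409179688)
(array([0.37089182, 0.1133386 ]), 112.09553527832031, 38.67743682861328, 74.95276641845703)
(array([0.38663458, 0.21113692]), 54.40373229980469, 47.84804916381836, 78.24546813964844)
1.8167 [0.47469814 0.1994508  0.18001681]
(array([0.02987355, 0.11559249, 0.11009536]), array([ 0.00760706,  0.01217932, -0.00498418]), array([0.00689482, 0.00905864, 0.00785909]))
```

View pics/w1.png

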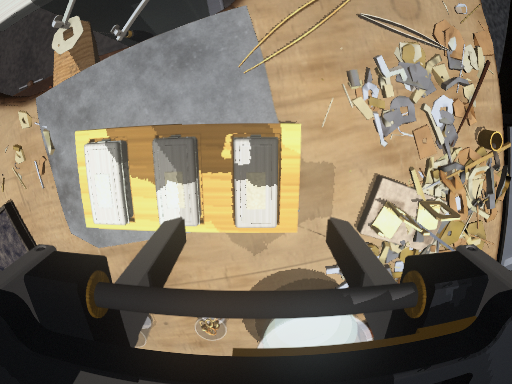

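The wrist view shows all three tins in the rack (left to right at about (107,183), (177,182), (256,182)). It agrees with the top view within 2 mm, so I'll grip and rock the first tin.

```bash
cat >> h.py <<'E'
def test(c):
    R0=rot(YAW+np.pi); up=P(c,.17)
    robot.gripper_to(.072)
    robot.move_linear(P(c,.041),.2)
    robot.gripper_to(.0)
    s=robot.get_state(); print("grip",s['time'],s['opening'],s['grasp_force'],s['ee_pos'])
    robot.move_linear(up,.15)
    ts=[.42,-.42,.42,-.42,.42,-.42]; q0=robot.ik(up,R0); M=[]
    for i,t in enumerate(ts):
        robot.move_ptp(up,rot(YAW+np.pi,t))
        if i>=3:
            robot.pause(.15); robot.goto_joints(q0); robot.pause(.2); F,m,e=sense(16); M.append(R0.T@m); print(t,F[2],np.round(R0.T@m,4))
    d=M[1]-(M[0]+M[2])/2; s=robot.get_state()
    print("diff",d,s['time'],s['opening'],s['grasp_force'],s['ee_pos']-up)
def back(c):
    robot.move_linear(P(c,.055),.15); hit=robot.move_linear(P(c,.0412),.04,threshold=6)
    s=robot.get_state(); print("down",hit,s['ee_pos'],s['time'])
    return hit
E
python3 - <<'E'
from h import *
test(TINS[0]+[0,.001])
cv2.imwrite("pics/s2.png",robot.grab_frame("scene")[100:280,100:300,::-1].repeat(3,0).repeat(3,1))
E
```

```text
grip 4.2333 0.045109905585351474 29.997026324272156 [0.47512136 0.19951646 0.0414445 ]
-0.42 -2.343027751231767 [-0.0102 -0.004   0.0037]
0.42 -2.6151078238871786 [-0.0181 -0.0058  0.0017]
-0.42 -2.392211959125338 [-0.011   0.0084  0.0083]
diff [-0.00746271 -0.00797111 -0.00426722] 14.475 0.04560689944307736 29.993045926094055 [-3.83289053e-06 -2.02815885e-05 -2.37204392e-05]
```

View pics/s2.png

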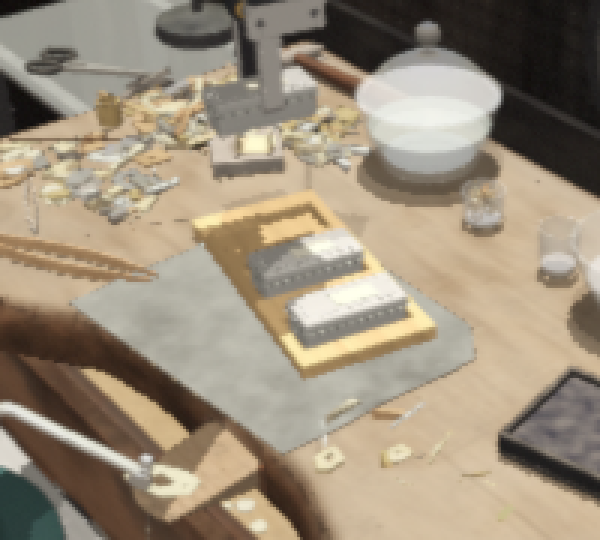

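The tin is held level above its empty pocket. The moment difference is 0.008 N m against the 0.065 expected from a loose head, so this one is quiet. I put it back and try the next.

Run:
```python
from h import *
c=TINS[0]+[0,.001]
if back(c): raise SystemExit
robot.gripper_to(.072); robot.pause(.1)
robot.move_linear(P(c,.17),.2)
c=TINS[1]+[0,.001]
robot.move_ptp(P(c,.17),rot(YAW+np.pi))
cv2.imwrite("pics/s3.png",robot.grab_frame("scene")[140:240,130:270,::-1].repeat(4,0).repeat(4,1))
test(c)
```

```text
down True [0.47500866 0.19954955 0.04110543] 15.825
```

Contact came at z = 41.1 mm, which is the pocket floor, so it's seated. I can release it.

Run:
```python
from h import *
c=TINS[0]+[0,.001]
robot.gripper_to(.072); robot.pause(.1)
robot.move_linear(P(c,.17),.2)
c=TINS[1]+[0,.001]
robot.move_ptp(P(c,.17),rot(YAW+np.pi))
cv2.imwrite("pics/s3.png",robot.grab_frame("scene")[140:240,130:270,::-1].repeat(4,0).repeat(4,1))
test(c)
```

```text
grip 19.35 0.045150497277217885 29.99024122953415 [0.45676659 0.11347593 0.04144479]
-0.42 -2.700690212559479 [-0.0071 -0.0371  0.0129]
0.42 -2.674464930814927 [-0.0152  0.0292  0.0014]
-0.42 -2.8434410392043383 [-0.0233 -0.0376  0.0015]
diff [ 3.55591854e-05  6.65614090e-02 -5.76639525e-03] 29.7083 0.04607370421377361 29.99934196472168 [1.06016005e-05 1.42189900e-06 4.78506624e-06]
```

View pics/s3.png

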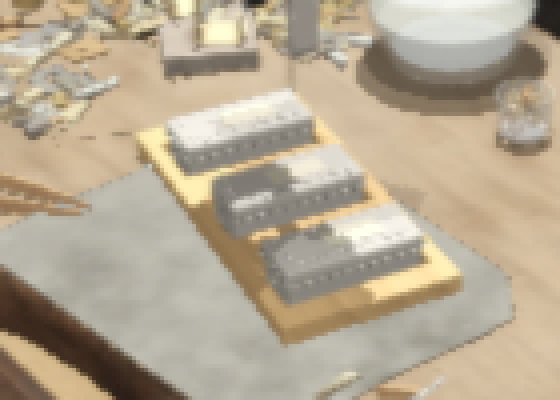

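The first tin sits flat in its pocket. The middle tin gives 0.067 N m, so it is the loose one. I carry it to the tray.

Run:
```python
from h import *
R=rot(TYAW+np.pi)
robot.move_ptp(P(TRAY,.17),R); robot.move_linear(P(TRAY,.137),.08); robot.pause(.6)
s=robot.get_state(); print(s['time'],s['opening'],s['grasp_force'],s['ee_pos'],np.abs(s['joint_vel']).max(), sense()[:2])
a=robot.grab_frame("scene")[130:330,130:400,::-1]
cv2.imwrite("pics/s4.png",cv2.resize(a,None,fx=2.8,fy=2.8,interpolation=cv2.INTER_CUBIC))
t=cv2.cvtColor(robot.grab_frame("top")[:,:,::-1].copy(),cv2.COLOR_BGR2HSV); w=(t[...,1]<60)&(t[...,2]>140); w[:195]=0;w[285:]=0;w[:,:130]=0;w[:,265:]=0
print(rects("top",w,.04,100))
```

```text
32.2583 0.04592901550302997 29.999357163906097 [ 0.50320288 -0.25341628  0.13702438] 0.0027894962575058316 (array([-0.07539325,  0.13122293, -2.61527604]), array([-0.04533274,  0.06176355, -0.00033617]))
[(array([0.43899094, 0.02566252]), 100.25209045410156, 46.061283111572266, -11.439285278320312), (array([0.47445831, 0.19662357]), 99.833251953125, 44.84199523925781, -11.450103759765625)]
```

View pics/s4.png

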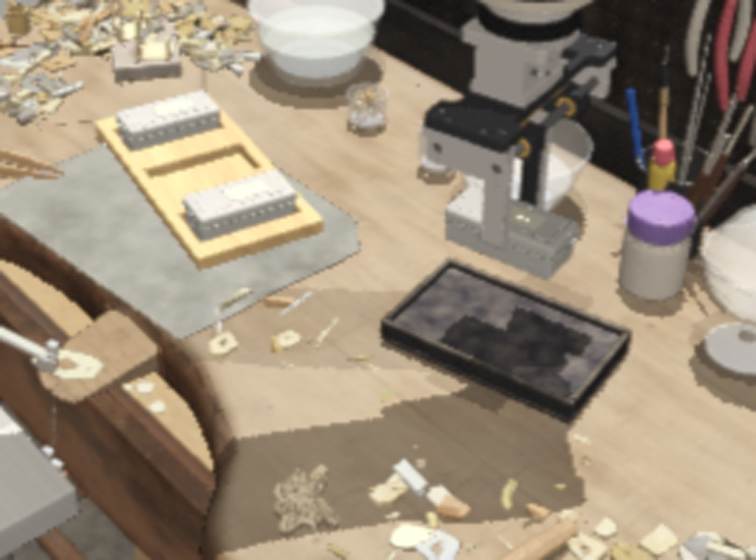

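The tin is held level over the tray and parallel to it. The other two tins are flat in their pockets, and the jar and glasses stand where they were.

```bash
python3 -c "
from rig import robot
print(robot.sign_off())"
```

```text
the job is handed in; nothing more can be done
None
```

The middle tin rattles (a 0.067 N m balance shift) and was handed in held steady and level over the middle of the tray, about 10 cm up; the first tin tested was quiet and is back in its pocket, and the third was never moved.

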